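# Open the blue-lidded canister on the revolving rack

## Task

Turn the canister carousel until the blue-lidded canister stands over the red arrow on the foot. Then pinch the two orange buttons of the blue lid together to free its catches, draw the lid off along the leaning canister, and set it down gently, upright (buttons on top), wholly on the round cork trivet. Leave the carousel as turned, and do not disturb the mug, the tin or the carton.

Things in the scene. Friction and masses are not known exactly. Their poses are not given: they have to be found in the camera images.
- carousel_foot: fixed round wooden foot of the carousel, 210 mm across, 12 mm high; origin at the centre of its underside, on the hob (z = 0), on the vertical turning axis. Its own -x axis points to the red arrow, on a tab of the foot roughly toward the robot. All that the foot carries stays within 155 mm of the axis and below 205 mm.
- carousel: the turning part: origin on the vertical turning axis at hob height (z = 0); its own -x axis points at the blue-lidded canister, which stands over the arrow when the foot's and this body's axes agree. Turns either way, light friction (0.12 N m), stays where left. Three white canisters (82 mm wide, 90 mm long), 120 degrees apart, lean outward 38 degrees; the white and green lids do not come off.
- knob (a point): centre of the wooden turning bar, on the turning axis, 184 mm above the hob. Bar 64 mm long, 22 mm thick, 36 mm high (z 166 to 202 mm), on a 24 mm post; its long direction points at the blue-lidded canister (the carousel's x axis). Canister lids round it reach up to 170 mm high, no nearer than 65 mm to the axis.
- mouth (a point): centre of the rim of the blue-lidded canister, 100 mm from the turning axis, 120.5 mm above the hob. The neck is 64 mm wide, its lip 6 mm deep.
- lid: the blue lid, 70 to 150 g, loose but held by two catches: a disc 84 mm wide, 6 mm thick. Origin at the centre of the disc's underside, which sits on the canister's rim; its z axis points out of the canister, and along it the lid must be drawn. Plug and catches reach 16 mm below the origin, so upright on the trivet the origin is 16 mm above the trivet's top (flat foot, 52 mm wide).
- pinch (a point): point midway between the two orange buttons, 18 mm out from the lid's origin along its z axis. The buttons are on the two y faces (lid's y) of a central block 31 mm (x) by 34 mm (y); each is 18 mm wide, from 11 to 25 mm out; 48 mm over both when free, 36 mm when fully in. Pinch along the lid's y axis. The same pinch carries the lid; a button less than about 4 mm in keeps its catch shut.
- ridges (a point): centre of the lid's top, 42 mm out from the lid's origin along z. Block and two parallel ridges (along the lid's y, 70 mm long, 4.5 mm thick) reach this high. Between the ridges, on either side of the block, is a channel 31 mm wide (lid's x) and 36 mm deep: the fingers go down it along the lid's z axis. On the leaning lid a tool pointing straight down jams between the ridges above the buttons.
- button_left (a joint): travel of the orange button on the lid's -y side, 0 = out, 0.006 m = fully in; sprung, 2 N to start and 5 N fully in; springs out when released.
- button_right (a joint): the same for the orange button on the lid's +y side.
- trivet: round cork trivet, 160 mm across, 12 mm thick, fixed on the hob; origin at the centre of its underside.
- mug: white mug, 101 mm high, bystander; origin at the centre of its underside.
- fish_tin: red round tin, 86 mm wide, 40 mm high, bystander; origin at the centre of its underside.
- tea_carton: small cream carton, 64 x 23 x 86 mm high, bystander; origin at the centre of its underside.
Things that resemble listed ones, but are neither listed nor needed, are in the scene too. Of the things shaped like the lid, the blue one is meant.

How it is judged:
On the way, in this order (a step that is already met when the one before it is completed fails the run):
1. the blue-lidded canister stands over the arrow (the middle of its mouth within 25 mm to either side), its lid still on (x of mouth in the frame of carousel_foot below -0.09 m and y of mouth in the frame of carousel_foot between -0.025 and 0.025 m and distance between lid and mouth below 0.01 m), for 0.2 s.
2. the lid is drawn off the canister (more than 50 mm from its seat) (distance between lid and mouth above 0.05 m), for 0.2 s.
At the end, for the whole second after the job is handed in: The blue lid stands upright (within 0.12 rad) and at rest on the trivet, its centre within 40 mm of the trivet's centre, released; the carousel still has the open canister over the arrow (the middle of its mouth within 25 mm to either side) (horizontal distance between lid and trivet below 0.04 m and height (world z) of lid between 0.02 and 0.036 m and angle between lid's own z axis and vertical below 0.12 rad and linear speed of lid below 0.02 m/s and x of mouth in the frame of carousel_foot below -0.09 m and y of mouth in the frame of carousel_foot between -0.025 and 0.025 m); the robot touches nothing.
It fails at once if the mug, the tin or the carton is moved by more than 30 mm (distance of any of mug, fish_tin, tea_carton from where it was at the start of the episode above 0.03 m).
It fails at once if the lid is dropped or slammed on the trivet (faster than 0.6 m/s close above it) (linear speed of lid above 0.6 m/s and horizontal distance between lid and trivet below 0.08 m and height (world z) of lid below 0.06 m).
It also fails if it takes over 61 s, if anything falls off the work surface, if the arm or the gripper's body presses on something with over 40 N, if the wrist force passes 120 N, or if a joint passes its speed limit or range.

## Robot

A 6-joint arm with a two-finger parallel gripper is mounted at the origin on a cart in front of the work surface, level with it; the furniture and walls round the work are solid. World frame = base frame: x ahead of the robot, y to its left, z up, the work surface at z = 0. Lengths are in m, angles in rad, forces in N, time in s.
With the tool pointing down it reaches from about 0.3 to 0.95 m from the base axis. Payload 3.1 kg.
Tool frame: the origin (TCP) lies at the very end of the fingers, on their centre line; the grasp point (between the pads) lies 19 mm behind it; z points along the fingers, y is the line along which they close (so a half turn about z gives the same grasp; the last joint's range is limited). The gripper opens to 85 mm and grips with 20 to 120 N. Pads are 22 mm wide; open, the fingers measure 114 mm over their backs; the gripper's body (76 mm by 85 mm) begins 54 mm behind the grasp point. The pads swing forward as they close: fully open they stand 13 mm farther back than shut.
Start: joints at [-1.31, 0.308, 1.634, -0, 1.2, -0.07], TCP at [0.203, -0.591, 0.231] pointing down, gripper open.
Joint ranges: [-3.06, 3.06], [-0.79, 1.96], [0.05, 2.63], [-1.19, 4.34], [0.05, 2.64], [-2.94, 2.94]. Speed limits (rad/s): [2.79, 2.79, 3.14, 3.14, 3.14, 3.14].

## Interface

Orientations are given as a 3x3 rotation matrix whose columns are the frame's x, y, z axes.
In Python, from workcell import read_state, cams, close_job gives the robot as it stands. The module is installed in compiled form; this text tells all that it offers.
- The arm moves only by the shell command python3 -m handwheel 'ROWS' [OPENING] [FORCE]. ROWS is JSON, a list of rows, each a list of 2 entries, a list of its own where there are three numbers: the shift along the tool's x, y, z normalised to -1 to 1, where 1 is 80 mm, then the turn about the tool's z normalised to -1 to 1, where 1 is 45 degrees. In form: [[[tx, ty, tz], turn], ...]. A call has 1 to 8 rows; each row shifts and turns the commanded pose from where the row before left it, along the tool's axes as they then stand; what a row does not reach is not made up. A row lasts 1/12 s, in which the tool goes at most 41.7 mm and 7.16 degrees, less where a joint would pass 70% of its speed; a pose out of reach is approached as far as the arm can. A call with a number of a shift or a turn outside -1 to 1 is refused whole. A call with a gripper value outside its range is refused whole. OPENING is the gripper's target within -1 to 1 (fully open at 1, half-way at 0, shut at -1), set as the call begins (- or left out, the last holds). The fingers move at their own pace and stop on an object; FORCE is the grip in N (left out, the last holds). Time passes only in rows, so rows that do not move let the fingers close. It gives the time, the measured TCP pose, the force, the opening and the grip force at its end, in the units of the state.
- read_state(): the state, without advancing time (a new reading comes with each control period).
- cams.read_camera(name): name is "scene" or "top" or "wrist"; returns the picture (480x640x3 uint8, red, green, blue); there is no depth.
- cams.camera_info(name): a dict with "fov_y" (degrees; the focal length in pixels is half the picture's height over the tangent of half this angle, whatever the lens; pixels are square), "cx", "cy" (the principal point, pixels), "view" (4x4, takes a point from world to camera coordinates). Camera axes: x right, y up, looking along -z (the intrinsics and any distortion apply to the point x, -y, -z); pixel columns grow to the right and rows downward; lengths in m; the calibration is good to about 2 mm. The wrist camera is an equidistant fisheye: a pixel r from the principal point sees the ray r / f radians off the axis. A picture is of the moment at which its call begins: read the wrist's pose just before it. camera_info takes no time and is no camera call; for the wrist camera it gives the pose at the moment of the call.
- close_job(): hands the job in; it is judged then, once.
The state is a dict: "clock": time; "joint_pos": joint angles; "qvel": joint speeds; "effort": joint torques, N m; "tool_pos": TCP position; "tcp_rot": TCP orientation; "contact_force": force on the tool from outside, world axes, zero at the start; "ft_torque": the same for the moment, N m; "opening": finger opening in m; "grip_force": force on a finger pad.
Only numpy, scipy, OpenCV 4.12 (cv2) and the standard library are available. Lean on these libraries where they do the work, as an engineer would, in place of code of your own. Each camera call takes 0.05 s, during which the arm holds its last target. There are 200 camera calls.

## Working session

There is one attempt and no reset: what is moved stays moved. The work goes in short steps, Python scripts to look and compute and a shell command to move; the robot and the scene stay as the last step left them, time stands still between calls to the robot, and variables do not carry over. Pictures are saved under pics/ and viewed, at most 10 in all, crops included, and the job is handed in when it is done.

```bash
mkdir -p pics
python3 - <<'E'
from workcell import read_state, cams
import cv2, numpy as np
s=read_state(); print(s['clock'],s['tool_pos'],np.round(s['tcp_rot'],3).tolist(),s['opening'])
for n in ['scene','top']:
    im=cams.read_camera(n); cv2.imwrite(f'pics/{n}0.png',im[:,:,::-1])
    i=cams.camera_info(n); print(n,i['fov_y'],i['cx'],i['cy'],np.round(i['view'],4).tolist())
    print({k:v for k,v in i.items() if k not in('view',)})
print(cams.camera_info('wrist'))
E
```

```text
0.0 [ 0.20277378 -0.59029152  0.23002126] [[0.946, 0.325, -0.001], [0.325, -0.946, 0.002], [0.0, -0.002, -1.0]] 0.08539264758333617
scene 51.87050919414536 321.6773732288183 244.0584713820602 [[0.5607, -0.828, 0.0018, -0.2809], [0.4089, 0.2788, 0.869, -0.3449], [-0.72, -0.4865, 0.4948, -0.6027], [0.0, 0.0, 0.0, 1.0]]
{'fov_y': 51.87050919414536, 'cx': 321.6773732288183, 'cy': 244.0584713820602}
top 56.11341952710917 318.620390739892 241.3349759609445 [[-0.0111, -0.9999, -0.005, 0.0421], [0.9984, -0.0113, 0.0551, -0.5236], [-0.0552, -0.0044, 0.9985, -1.1175], [0.0, 0.0, 0.0, 1.0]]
{'fov_y': 56.11341952710917, 'cx': 318.620390739892, 'cy': 241.3349759609445}
{'fov_y': 65.70646984690485, 'cx': 318.9659718869627, 'cy': 239.97797646377725, 'view': array([[ 0.32522605, -0.94563524, -0.00141808, -0.62304806],
       [ 0.90952986,  0.31321829, -0.27322103,  0.03518167],
       [ 0.2588116 ,  0.08756881,  0.96195024, -0.37815116],
       [ 0.        ,  0.        ,  0.        ,  1.        ]])}
```

View pics/top0.png

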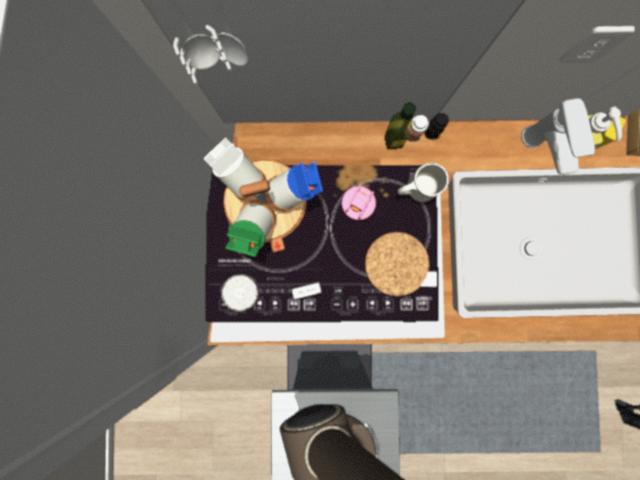

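View pics/scene0.png

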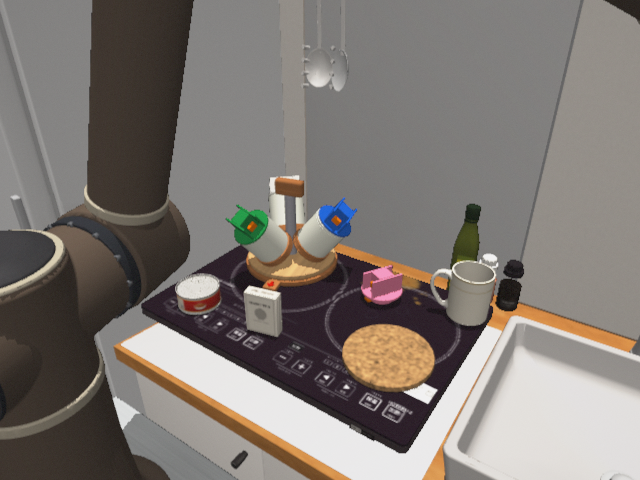

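The top view shows the blue lid at (305,183) on the carousel, the pink decoy at (359,203), the green lid at (246,235), and the arrow at (278,244). The trivet is at (397,264), the tin at (240,293), the carton at (306,291) and the mug at (428,181). The blue one on the carousel is the one meant; the pink one lies loose on the hob. I'll confirm this in an enlarged crop.

```bash
cat > h.py <<'E'
import numpy as np, cv2
from workcell import read_state, cams
def ray(n,u,v,info=None):
    i=info or cams.camera_info(n); f=240/np.tan(np.radians(i['fov_y']/2)); V=np.array(i['view'])
    a=np.array([u-i['cx'],v-i['cy']])/f
    if n=='wrist':
        r=np.linalg.norm(a); d=np.array([*(np.sin(r)*a/max(r,1e-9)),np.cos(r)])
    else: d=np.array([*a,1.])
    d=d*[1,-1,-1]; R=V[:3,:3]
    return -R.T@V[:3,3], R.T@d
def atz(n,u,v,z,info=None):
    c,d=ray(n,u,v,info); return c+d*(z-c[2])/d[2]
def px(n,p,info=None):
    i=info or cams.camera_info(n); f=240/np.tan(np.radians(i['fov_y']/2)); V=np.array(i['view'])
    q=(V[:3,:3]@np.asarray(p)+V[:3,3])*[1,-1,-1]
    if n=='wrist':
        rho=np.hypot(q[0],q[1]); th=np.arctan2(rho,q[2]); a=q[:2]/max(rho,1e-9)*th
    else: a=q[:2]/q[2]
    return a*f+[i['cx'],i['cy']]
E
python3 - <<'E'
from h import *
for n,u,v,z in [('top',264,200,.012),('top',278,244,.012),('top',255,188,.202),('top',305,183,.15),('top',397,264,.012),('top',240,293,.04),('top',306,291,.086),('top',428,181,.1),('top',359,203,.03),('top',239,155,.15),('top',206,240,0)]:
    print(u,v,np.round(atz(n,u,v,z),3))
im=cv2.imread('pics/top0.png')
c=cv2.resize(im[130:310,190:450],None,fx=3,fy=3,interpolation=cv2.INTER_CUBIC); cv2.imwrite('pics/topc.png',c)
E
```

```text
264 200 [0.631 0.174 0.012]
278 244 [0.519 0.139 0.012]
255 188 [0.628 0.169 0.202]
305 183 [0.647 0.065 0.15 ]
397 264 [ 0.465 -0.16   0.012]
240 293 [0.398 0.23  0.04 ]
306 291 [0.404 0.067 0.086]
428 181 [ 0.658 -0.221  0.1  ]
359 203 [ 0.618 -0.065  0.03 ]
239 155 [0.712 0.212 0.15 ]
206 240 [0.532 0.323 0.   ]
```

View pics/topc.png

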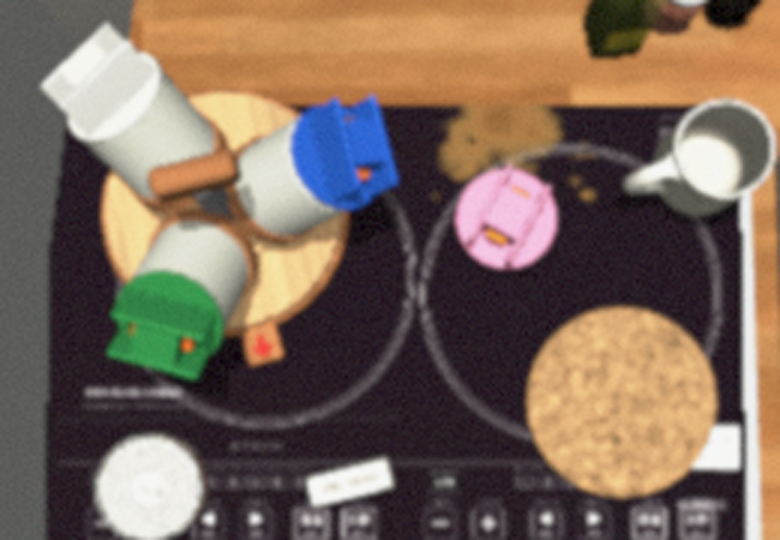

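The crop confirms that the blue lid on the carousel, at crop (345,150), is the target. The pink one at crop (505,217) is a decoy. I'll lift and turn the tool first.

```bash
python3 -m handwheel '[[[0,0,-0.2],-0.152],[[0,0,-0.2],-0.152],[[0,0,-0.2],-0.152],[[0,0,-0.2],-0.152],[[0,0,-0.2],-0.152],[[0,0,-0.1],-0.152],[[0,0,0],-0.152],[[0,0,0],-0.152]]' 1
python3 -m handwheel '[[[0,0,0],-0.152],[[0,0,0],-0.152],[[0,0,0],-0.152],[[0,0,0],-0.152],[[0,0,0],0]]'
```

```text
clock: 0.77
tool_pos: [0.203, -0.5913, 0.3199]
tcp_rot: [[0.275, 0.961, 0.0], [0.961, -0.275, -0.001], [-0.001, 0.001, -1.0]]
contact_force: [-0.0, -0.5, -1.5]
opening: 0.0856
grip_force: 0.0
clock: 1.18
tool_pos: [0.2029, -0.5907, 0.3185]
tcp_rot: [[-0.193, 0.981, -0.0], [0.981, 0.193, 0.001], [0.001, -0.0, -1.0]]
contact_force: [0.5, -0.0, 0.4]
opening: 0.0854
grip_force: 0.0
```

```bash
R='x'; python3 -m handwheel '[[[0.4,0.3,0],0],[[0.4,0.3,0],0],[[0.4,0.3,0],0],[[0.4,0.3,0],0],[[0.4,0.3,0],0],[[0.4,0.3,0],0],[[0.4,0.3,0],0],[[0.4,0.3,0],0]]' >/dev/null
python3 -m handwheel '[[[0.4,0.3,0],0],[[0.4,0.3,0],0],[[0.4,0.3,0],0],[[0.4,0.3,0],0],[[0.4,0.3,0],0],[[0.4,0.3,0],0],[[0.4,0.3,0],0],[[0.4,0.3,0],0]]' >/dev/null
python3 -m handwheel '[[[0.4,0.3,0],0],[[0.4,0.3,0],0],[[0.4,0.3,0],0],[[0.4,0.3,0],0],[[0.4,0.3,0],0],[[0,0,0],0]]'
python3 - <<'E'
from h import *
i=cams.camera_info('wrist'); im=cams.read_camera('wrist'); cv2.imwrite('pics/w1.png',im[:,:,::-1]); np.save('w1.npy',i,allow_pickle=True)
print(read_state()['joint_pos'], px('wrist',[.629,.171,.202],i))
E
```

```text
clock: 3.02
tool_pos: [0.5708, 0.1711, 0.3182]
tcp_rot: [[-0.193, 0.981, 0.001], [0.981, 0.193, 0.004], [0.004, 0.002, -1.0]]
contact_force: [0.1, -0.9, 0.6]
opening: 0.0854
grip_force: 0.0
[2.13257112e-01 1.82484124e-01 1.61284683e+00 7.28451987e-04
 1.34748994e+00 1.88759407e-02] [395.32210315 251.07654566]
```

View pics/w1.png

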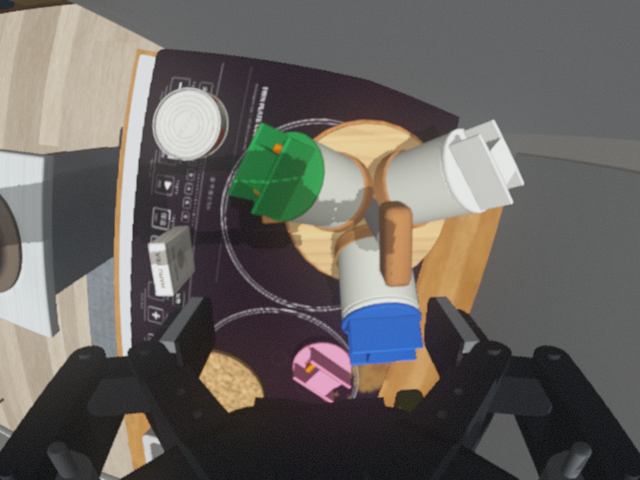

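Run:
```python
from h import *
i=np.load('w1.npy',allow_pickle=True).item()
print(ray('wrist',320,240,i)[0])
for u,v in [(399,204),(400,282),(399,243)]: print(atz('wrist',u,v,.202,i))
im=cv2.imread('pics/w1.png'); 
hsv=cv2.cvtColor(im,cv2.COLOR_BGR2HSV)[190:300,365:430]
c=cv2.resize(im[185:305,330:450],None,fx=5,fy=5,interpolation=cv2.INTER_CUBIC); cv2.imwrite('pics/w1c.png',c)
```

```text
[0.55756663 0.23957737 0.46078795]
[0.62302392 0.20583514 0.202     ]
[0.63900322 0.14772978 0.202     ]
[0.63017217 0.17757156 0.202     ]
```

View pics/w1c.png

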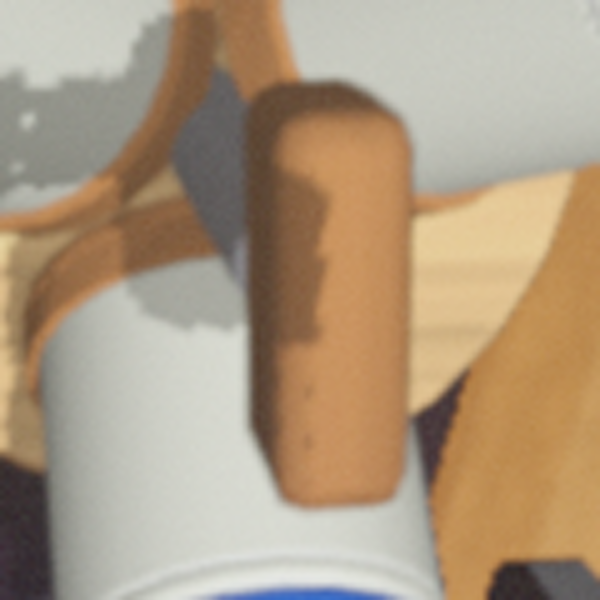

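```bash
python3 -m handwheel '[[[-0.06,0.37,0],0],[[-0.06,0.37,0],0],[[0,0,0],-0.06],[[0,0,0.45],0],[[0,0,0.45],0],[[0,0,0.45],0],[[0,0,0.42],0],[[0,0,0],0]]' 0
python3 -m handwheel '[[[0,0,0],0],[[0,0,0],0],[[0,0,0],0],[[0,0,0],0],[[0,0,0],0],[[0,0,0],0]]' -1 40
```

```text
clock: 3.73
tool_pos: [0.6235, 0.1643, 0.169]
tcp_rot: [[-0.234, 0.972, -0.013], [0.972, 0.234, -0.003], [0.0, -0.014, -1.0]]
contact_force: [-0.7, -0.5, -1.8]
opening: 0.0428
grip_force: 0.0
clock: 4.23
tool_pos: [0.6333, 0.1669, 0.1795]
tcp_rot: [[-0.236, 0.972, 0.011], [0.972, 0.236, 0.002], [-0.001, 0.011, -1.0]]
contact_force: [11.0, 2.1, -13.7]
opening: 0.0212
grip_force: 46.6
```

```bash
python3 -m handwheel '[[[0,0.05,0],0.151],[[0,0,0],0.151],[[0,0,0],0.151],[[0,0,0],0.151],[[0,0,0],0.151],[[0,0,0],0.151],[[0,0,0],0.151]]'
python3 -m handwheel '[[[0,0,0],0.151],[[0,0,0],0.151],[[0,0,0],0.151],[[0,0,0],0.151],[[0,0,0],0.151],[[0,0,0],0.151],[[0,0,0],0],[[0,0,0],0]]'
python3 - <<'E'
from h import *
im=cams.read_camera('top')
c=cv2.resize(im[130:310,190:450,::-1],None,fx=3,fy=3,interpolation=cv2.INTER_CUBIC); cv2.imwrite('pics/top1.png',c)
E
```

```text
clock: 4.82
tool_pos: [0.629, 0.1675, 0.1794]
tcp_rot: [[0.562, 0.827, -0.009], [0.827, -0.562, -0.001], [-0.006, -0.007, -1.0]]
contact_force: [-11.1, 2.2, 0.2]
opening: 0.021
grip_force: 48.4
clock: 5.48
tool_pos: [0.6267, 0.1705, 0.1793]
tcp_rot: [[0.964, 0.264, -0.013], [0.264, -0.964, 0.004], [-0.012, -0.007, -1.0]]
contact_force: [-14.3, 7.0, 1.8]
opening: 0.0209
grip_force: 48.6
```

View pics/top1.png

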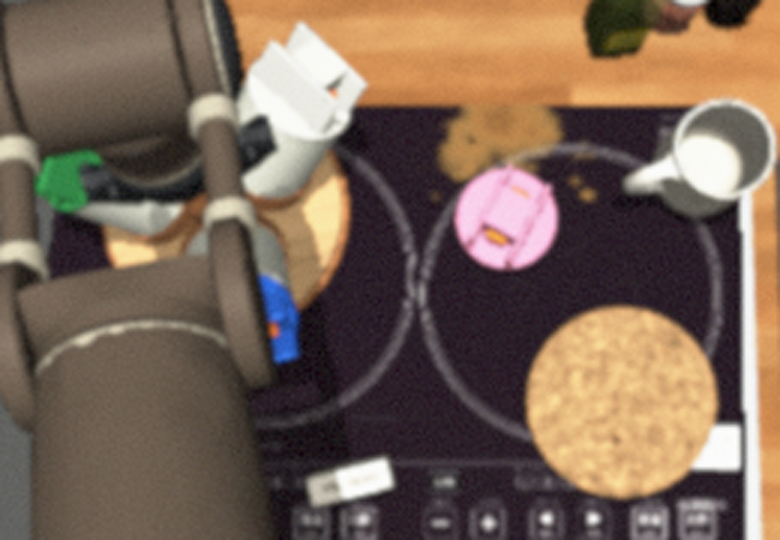

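```bash
python3 -m handwheel '[[[0,0,0],0],[[0,0,0],0],[[0,0,0],0],[[0,0,-0.4],0],[[0,0,-0.5],0],[[0,0,-0.5],0],[[0,0,-0.5],0],[[0,0,-0.5],0]]' 0
python3 -m handwheel '[[[-0.4,0,-0.3],0],[[-0.4,0,-0.3],0],[[0,0,-0.5],0],[[0,0,-0.5],0],[[0,0,-0.5],0],[[0,0,-0.5],0],[[0,0,-0.5],0],[[0,0,-0.5],0]]'
python3 - <<'E'
from h import *
im=cams.read_camera('top')
c=cv2.resize(im[130:310,190:450,::-1],None,fx=3,fy=3,interpolation=cv2.INTER_CUBIC); cv2.imwrite('pics/top2.png',c)
print(read_state()['joint_pos'])
E
```

```text
clock: 6.2
tool_pos: [0.6335, 0.167, 0.3739]
tcp_rot: [[0.964, 0.264, 0.003], [0.264, -0.964, 0.0], [0.003, 0.001, -1.0]]
contact_force: [1.0, -0.3, 0.3]
opening: 0.0424
grip_force: 0.0
clock: 6.87
tool_pos: [0.5702, 0.1498, 0.6622]
tcp_rot: [[0.965, 0.264, 0.004], [0.264, -0.965, 0.0], [0.004, 0.001, -1.0]]
contact_force: [0.6, 0.1, 0.4]
opening: 0.0428
grip_force: 0.0
[ 1.83117777e-01  1.96980155e-01  9.12319236e-01 -5.15538640e-04
  2.01259683e+00  1.48673863e+00]
```

```bash
python3 -m handwheel '[[[0,0,-0.5],0],[[0,0,-0.5],0],[[0,0,-0.5],0],[[0,0,-0.5],0],[[0,0,-0.5],0],[[0,0,-0.5],0]]'
python3 -c "
from workcell import read_state as r
print(r()['joint_pos'])"
```

```text
clock: 7.42
tool_pos: [0.5202, 0.1359, 0.8359]
tcp_rot: [[0.962, 0.264, -0.076], [0.264, -0.964, -0.009], [-0.076, -0.011, -0.997]]
contact_force: [1.1, -0.0, -0.3]
opening: 0.0426
grip_force: 0.0
[0.17226226 0.52665426 0.05039758 0.00787934 2.6411661  1.48235716]
```

View pics/top2.png

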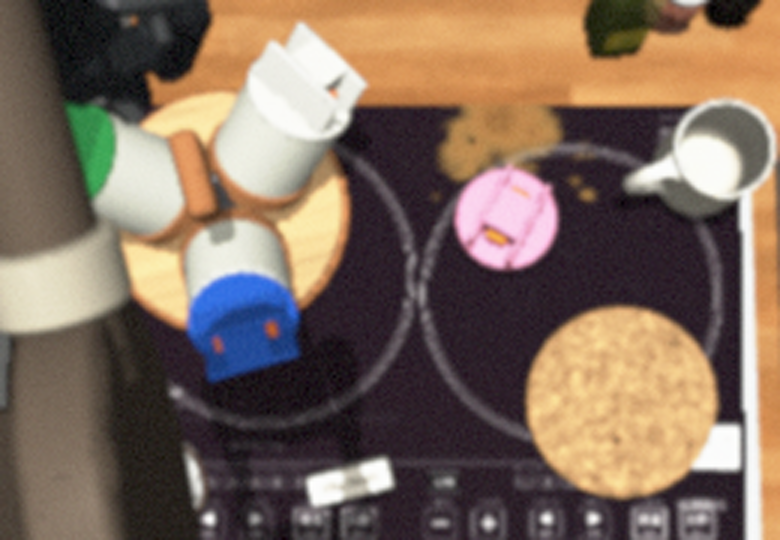

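The carousel is turned and the blue lid stands over the arrow (buttons at crop (218,344) and (272,329)). The IK gives up some orientation at the reach limits, so I can use that to tilt the tool. With j5 at its upper limit, pulling inward should tip the tool outward.

```bash
python3 -m handwheel '[[[-0.5,0,0],0],[[-0.5,0,0],0],[[-0.5,0,0],0],[[-0.5,0,0],0]]'
python3 -c "
from workcell import read_state as r
print(r()['joint_pos'])"
```

```text
clock: 7.75
tool_pos: [0.3698, 0.0953, 0.8567]
tcp_rot: [[0.963, 0.264, -0.057], [0.264, -0.965, -0.006], [-0.057, -0.009, -0.998]]
contact_force: [-0.1, -0.4, 1.0]
opening: 0.0429
grip_force: 0.0
[1.36951548e-01 6.11841535e-02 6.41584357e-01 2.42933385e-03
 2.49657591e+00 1.44253617e+00]
```

```bash
python3 -m handwheel '[[[-0.3,0,-0.4],0],[[-0.3,0,-0.4],0],[[-0.3,0,-0.4],0],[[-0.3,0,-0.4],0]]'
python3 -c "
from workcell import read_state as r
print(r()['joint_pos'])"
python3 -m handwheel '[[[-0.3,0,-0.4],0],[[-0.3,0,-0.4],0],[[-0.3,0,-0.4],0]]'
python3 -c "
from workcell import read_state as r
print(r()['joint_pos'])"
```

```text
clock: 8.08
tool_pos: [0.2813, 0.0701, 0.923]
tcp_rot: [[0.965, 0.264, -0.002], [0.264, -0.965, -0.0], [-0.002, -0.0, -1.0]]
contact_force: [0.6, 0.4, 0.3]
opening: 0.0427
grip_force: 0.0
[ 9.37768123e-02  3.87730807e-03  4.97819883e-01 -2.10431517e-04
  2.64149054e+00  1.39746187e+00]
clock: 8.33
tool_pos: [0.2173, 0.0527, 0.9379]
tcp_rot: [[0.963, 0.263, 0.063], [0.264, -0.965, 0.002], [0.062, 0.014, -0.998]]
contact_force: [0.8, 1.0, -0.7]
opening: 0.0422
grip_force: 0.0
[ 4.24505837e-02 -1.17712857e-01  5.54370421e-01 -5.57428850e-04
  2.64153758e+00  1.34569724e+00]
```

```bash
python3 -m handwheel '[[[-0.1,-0.3,-0.2],0],[[-0.1,-0.3,-0.2],0],[[-0.3,0,-0.4],0],[[-0.3,0,-0.4],0],[[-0.3,0,-0.4],0]]'
python3 -c "
from workcell import read_state as r
print(r()['joint_pos'])"
python3 -m handwheel '[[[-0.3,0,-0.4],0],[[-0.3,0,-0.4],0],[[-0.3,0,-0.4],0]]'
python3 -c "
from workcell import read_state as r
print(r()['joint_pos'])"
```

```text
clock: 8.75
tool_pos: [0.1288, 0.0825, 0.9505]
tcp_rot: [[0.953, 0.264, 0.147], [0.264, -0.964, 0.022], [0.148, 0.018, -0.989]]
contact_force: [0.2, 0.8, -0.4]
opening: 0.0423
grip_force: 0.0
[ 0.34284732 -0.23755228  0.59000545 -0.05964381  2.64165774  1.5905269 ]
clock: 9.0
tool_pos: [0.0678, 0.0696, 0.955]
tcp_rot: [[0.942, 0.261, 0.212], [0.257, -0.965, 0.047], [0.217, 0.01, -0.976]]
contact_force: [-0.6, 0.6, -0.3]
opening: 0.0428
grip_force: 0.0
[ 0.63903101 -0.32473141  0.61724346 -0.18583645  2.64172435  1.77263378]
```

```bash
python3 -m handwheel '[[[-0.25,0.05,-0.2],0],[[-0.2,0.0,-0.2],0]]'
python3 -c "
from workcell import read_state as r
print(r()['joint_pos'])"
```

```text
clock: 9.17
tool_pos: [0.0417, 0.0523, 0.9518]
tcp_rot: [[0.933, 0.276, 0.23], [0.268, -0.961, 0.068], [0.24, -0.001, -0.971]]
contact_force: [0.5, -0.2, -0.2]
opening: 0.0429
grip_force: 0.0
[ 0.63546176 -0.383414    0.648575   -0.17272433  2.64196956  1.76497975]
```

```bash
python3 -m handwheel '[[[0,0,-0.5],0],[[0,0,-0.5],0],[[0,0,-0.5],0]]'
python3 -c "
from workcell import read_state as r
print(r()['joint_pos'])"
python3 -m handwheel '[[[-0.1,0,-0.5],0],[[-0.1,0,-0.5],0],[[-0.1,0,-0.5],0],[[-0.1,0,-0.5],0]]'
python3 -c "
from workcell import read_state as r
print(r()['joint_pos'])"
```

```text
clock: 9.42
tool_pos: [0.0496, 0.0526, 0.9791]
tcp_rot: [[0.915, 0.273, 0.298], [0.255, -0.962, 0.1], [0.314, -0.015, -0.949]]
contact_force: [0.2, -0.4, 0.0]
opening: 0.0425
grip_force: 0.0
[ 0.63716522 -0.33282842  0.51975137 -0.20352742  2.64122586  1.73940519]
clock: 9.75
tool_pos: [0.0191, 0.0352, 0.9959]
tcp_rot: [[0.882, 0.278, 0.38], [0.241, -0.96, 0.142], [0.404, -0.034, -0.914]]
contact_force: [0.0, -0.1, -0.4]
opening: 0.0425
grip_force: 0.0
[ 0.53703807 -0.36639455  0.44971457 -0.1518261   2.64155039  1.68452213]
```

```bash
python3 -m handwheel '[[[-0.1,0.05,-0.5],0],[[-0.1,0.05,-0.5],0],[[-0.1,0.05,-0.5],0],[[0,0,-0.5],0]]'
python3 -c "
from workcell import read_state as r
print(r()['joint_pos'])"
python3 -m handwheel '[[[0,0,-0.5],0],[[0,0,-0.5],0],[[0,0,-0.5],0]]'
python3 -c "
from workcell import read_state as r
print(r()['joint_pos'])"
```

```text
clock: 10.08
tool_pos: [-0.0133, 0.0067, 1.0092]
tcp_rot: [[0.84, 0.286, 0.461], [0.228, -0.957, 0.18], [0.493, -0.046, -0.869]]
contact_force: [-0.3, -0.9, 0.2]
opening: 0.0428
grip_force: 0.0
[ 0.56861027 -0.40207439  0.38376331 -0.20306404  2.64193593  1.65680404]
clock: 10.33
tool_pos: [-0.0284, -0.002, 1.021]
tcp_rot: [[0.807, 0.29, 0.515], [0.215, -0.956, 0.202], [0.55, -0.052, -0.833]]
contact_force: [0.8, 0.5, -0.7]
opening: 0.0429
grip_force: 0.0
[ 0.5475602  -0.40280438  0.3160522  -0.20129728  2.64106174  1.63367908]
```

```bash
python3 -m handwheel '[[[0,-0.15,-0.5],0],[[0,-0.15,-0.5],0],[[0,-0.15,-0.5],0],[[0,-0.1,-0.4],0]]'
python3 -c "
from workcell import read_state as r
print(r()['joint_pos'])"
```

```text
clock: 10.67
tool_pos: [-0.07, 0.021, 1.0296]
tcp_rot: [[0.759, 0.297, 0.579], [0.195, -0.953, 0.233], [0.621, -0.063, -0.781]]
contact_force: [1.1, -0.9, 0.9]
opening: 0.0425
grip_force: 0.0
[ 0.37356623 -0.42907396  0.2548948   0.01046528  2.64145132  1.67538093]
```

```bash
cat > lid.py <<'E'
from h import *
def model(ax,h):
    h=np.radians(h); d=np.array([np.cos(h),np.sin(h),0]); t=np.radians(38)
    m=np.array([*ax,0])-.1*d+[0,0,.1205]; z=-np.sin(t)*d+[0,0,np.cos(t)]; y=np.array([-d[1],d[0],0]); return m,np.cross(y,z),y,z
if __name__=='__main__':
    m,x,y,z=model((.630,.171),15.3); print(m+.018*z)
    for n in ['top','scene']:
        im=cams.read_camera(n); cv2.imwrite(f'pics/{n}3.png',im[:,:,::-1])
        hsv=cv2.cvtColor(im,cv2.COLOR_RGB2HSV)
        M=cv2.inRange(hsv,(100,150,80),(130,255,255)); k,l,st,ce=cv2.connectedComponentsWithStats(M)
        print(n,[(st[j],ce[j].round(1)) for j in range(1,k) if st[j][4]>60])
        M=cv2.inRange(hsv,(3,140,120),(16,255,255)); k,l,st,ce=cv2.connectedComponentsWithStats(M)
        print([(st[j][4],ce[j].round(1)) for j in range(1,k) if st[j][4]>8])
        for p in [m+.018*z+.024*y,m+.018*z-.024*y,m+.042*z]: print(px(n,p).round(1))
        th=np.linspace(0,6.28,60); q=np.array([px(n,m+.003*z+.042*(np.cos(a)*x+np.sin(a)*y)) for a in th]); print('disc',q.min(0).round(),q.max(0).round())
        c=im[:,:,::-1].copy()
        for a in q: cv2.circle(c,tuple(int(v) for v in a.round()),0,(0,255,255),-1)
        for p in [m+.018*z+.024*y,m+.018*z-.024*y,m+.042*z]: cv2.circle(c,tuple(int(v) for v in px(n,p).round()),1,(255,255,255),-1)
        a,b=px(n,m).astype(int); a=min(max(a,40),600);b=max(b,40)
        cv2.imwrite(f'pics/{n}3c.png',cv2.resize(c[b-40:b+40,a-40:a+40],(400,400),interpolation=cv2.INTER_CUBIC))
    cv2.imwrite('pics/l3.png',np.hstack([cv2.imread('pics/top3c.png'),cv2.imread('pics/scene3c.png')]))
E
python3 lid.py
```

```text
[0.52285512 0.14168848 0.13468419]
top [(array([252, 222,  38,  36, 952], dtype=int32), array([270.8, 238.4]))]
[(np.int32(1066), array([611.8, 154.1])), (np.int32(10938), array([396. , 145.9])), (np.int32(10), array([328.1, 141.5])), (np.int32(305), array([253.9, 190.5])), (np.int32(86), array([272.9, 196.8])), (np.int32(76), array([300.9, 212.1])), (np.int32(5261), array([524.2, 317.4])), (np.int32(17), array([355.2, 208.6])), (np.int32(10), array([245.6, 236.3])), (np.int32(22), array([470.2, 337.9])), (np.int32(23), array([312., 342.]))]
[261.2 242.4]
[281.7 236.5]
[272.3 245.4]
disc [252. 220.] [289. 251.]
scene [(array([ 247,  216,   44,   38, 1146], dtype=int32), array([269.8, 234.1]))]
[(np.int32(115), array([289., 181.])), (np.int32(45), array([342. , 207.4])), (np.int32(190), array([303.7, 239.7])), (np.int32(35), array([277.7, 231.7])), (np.int32(996), array([385. , 264.7])), (np.int32(65), array([250.9, 267. ])), (np.int32(131), array([315. , 275.5])), (np.int32(128), array([440.4, 282.6])), (np.int32(91), array([271.8, 284.5])), (np.int32(13), array([370.8, 283.4])), (np.int32(1897), array([558.2, 324.6])), (np.int32(15), array([367.7, 299.3])), (np.int32(21), array([190.2, 300.9])), (np.int32(22), array([197.5, 304.3])), (np.int32(2665), array([222.5, 411.2])), (np.int32(19), array([197.6, 407.3])), (np.int32(444), array([437.8, 463.2])), (np.int32(19), array([229.6, 427.4]))]
[258.  229.4]
[280.1 233.1]
[265.4 226.1]
disc [251. 216.] [291. 254.]
```

View pics/l3.png

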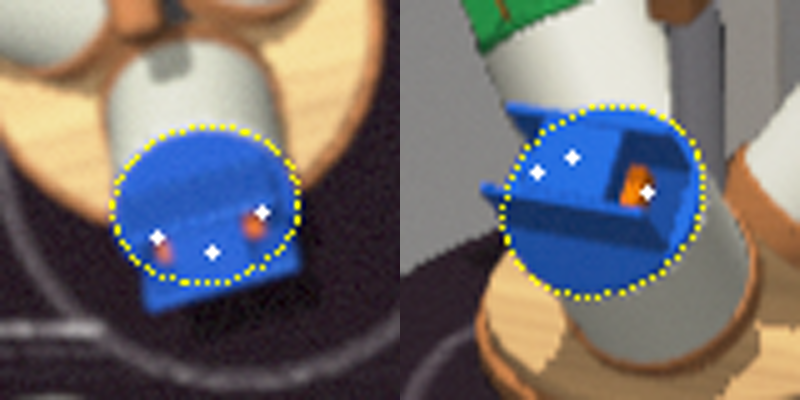

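The overlay fits: the predicted disc ring matches the blue lid in both views, and the buttons agree within about 2 mm. Next I move to a stand-off along the lid axis.

```bash
cat > to.py <<'E'
import sys
from h import *
s=read_state(); R=np.array(s['tcp_rot']); p=np.array(s['tool_pos'])
for a in sys.argv[1:]:
    q=np.array(eval(a),float); d=R.T@(q-p)/.08; n=int(np.ceil(np.linalg.norm(d)/.5)); print(a,'total',d.round(3),'rows',n,'per row',(d/n).round(3)); p=q
E
python3 to.py '(.33,.10,.85)' '(.471,.120,.215)'
```

```text
(.33,.10,.85) total [2.597 0.675 4.907] rows 12 per row [0.216 0.056 0.409]
(.471,.120,.215) total [-3.567  0.789  7.268] rows 17 per row [-0.21   0.046  0.428]
```

```bash
python3 -m handwheel '[[[0.22,0.06,0.41],0],[[0.22,0.06,0.41],0],[[0.22,0.06,0.41],0],[[0.22,0.06,0.41],0],[[0.22,0.06,0.41],0],[[0.22,0.06,0.41],0]]' 0.5
python3 -m handwheel '[[[0.22,0.06,0.41],0],[[0.22,0.06,0.41],0],[[0.22,0.06,0.41],0],[[0.22,0.06,0.41],0],[[0.22,0.06,0.41],0],[[0.22,0.06,0.41],0]]'
python3 to.py '(.471,.120,.215)';python3 -c "
from workcell import read_state as r
print(r()['joint_pos'])"
```

```text
clock: 11.27
tool_pos: [0.1129, 0.055, 0.946]
tcp_rot: [[0.769, 0.292, 0.569], [0.197, -0.955, 0.223], [0.608, -0.059, -0.792]]
contact_force: [0.7, -0.2, -0.5]
opening: 0.0642
grip_force: 0.0
clock: 11.77
tool_pos: [0.1312, 0.028, 0.9135]
tcp_rot: [[0.796, 0.305, 0.522], [0.236, -0.952, 0.196], [0.557, -0.033, -0.83]]
contact_force: [-0.0, -0.1, -0.6]
opening: 0.0639
grip_force: 0.0
(.471,.120,.215) total [-1.209  0.487  9.69 ] rows 20 per row [-0.06   0.024  0.485]
[ 1.88810828 -0.59977282  1.02451833 -0.99350099  2.41379316  2.29713782]
```

```bash
python3 to.py '(.25,.14,.88)'; python3 -m handwheel '[[[0.3,-0.3,0.25],0],[[0.3,-0.3,0.25],0]]'
python3 -c "
from workcell import read_state as r
print(r()['joint_pos'])"; python3 to.py '(.25,.14,.88)'
```

```text
(.25,.14,.88) total [ 1.28  -0.866  1.398] rows 5 per row [ 0.256 -0.173  0.28 ]
clock: 11.93
tool_pos: [0.1247, 0.0598, 0.9156]
tcp_rot: [[0.77, 0.358, 0.528], [0.259, -0.932, 0.253], [0.582, -0.058, -0.811]]
contact_force: [-1.1, -0.4, -0.2]
opening: 0.0642
grip_force: 0.0
[ 1.60489351 -0.6050305   1.03985488 -0.76848674  2.26060377  2.19382339]
(.25,.14,.88) total [ 1.208 -0.348  1.442] rows 4 per row [ 0.302 -0.087  0.36 ]
```

```bash
python3 -m handwheel '[[[0.15,-0.15,0.15],0],[[0.15,-0.15,0.15],0],[[0.15,-0.15,0.15],0],[[0.15,-0.15,0.15],0]]'
python3 -c "
from workcell import read_state as r
print(r()['joint_pos'])"; python3 to.py '(.25,.14,.88)'
```

```text
clock: 12.27
tool_pos: [0.1361, 0.0916, 0.9075]
tcp_rot: [[0.785, 0.304, 0.539], [0.227, -0.952, 0.206], [0.576, -0.039, -0.817]]
contact_force: [-0.3, -0.4, 0.8]
opening: 0.0639
grip_force: 0.0
[ 1.06158536 -0.5887512   1.06408112 -0.45013962  2.12177855  1.99090739]
(.25,.14,.88) total [ 1.058 -0.13   1.173] rows 4 per row [ 0.264 -0.032  0.293]
```

```bash
python3 -m handwheel '[[[0.2,-0.05,0.2],0],[[0.2,-0.05,0.2],0],[[0.2,-0.05,0.25],0],[[0.25,-0.05,0.3],0],[[0.25,0,0.3],0]]'
python3 -c "
from workcell import read_state as r
print(r()['joint_pos'])"; python3 to.py '(.40,.14,.6)' '(.471,.120,.215)'
```

```text
clock: 12.68
tool_pos: [0.2124, 0.1267, 0.8808]
tcp_rot: [[0.795, 0.295, 0.53], [0.226, -0.955, 0.192], [0.563, -0.033, -0.826]]
contact_force: [0.6, -0.2, 0.4]
opening: 0.0643
grip_force: 0.0
[ 0.39852101 -0.55619885  1.1397599  -0.03116451  1.9595418   1.65932735]
(.40,.14,.6) total [-0.073  0.647  4.174] rows 9 per row [-0.008  0.072  0.464]
(.471,.120,.215) total [-2.059  0.658  4.397] rows 10 per row [-0.206  0.066  0.44 ]
```

```bash
python3 -m handwheel '[[[-0.01,0.07,0.46],0],[[-0.01,0.07,0.46],0],[[-0.01,0.07,0.46],0],[[-0.01,0.07,0.46],0],[[-0.01,0.07,0.46],0],[[-0.01,0.07,0.46],0],[[-0.01,0.07,0.46],0],[[-0.01,0.07,0.46],0]]'
python3 -m handwheel '[[[-0.2,0.07,0.44],0],[[-0.2,0.07,0.44],0],[[-0.2,0.07,0.44],0],[[-0.2,0.07,0.44],0],[[-0.2,0.07,0.44],0],[[-0.2,0.07,0.44],0],[[-0.2,0.07,0.44],0],[[0,0,0],0]]'
python3 to.py '(.471,.120,.205)' '(.5287,.1433,.1268)';python3 -c "
from workcell import read_state as r
print(r()['joint_pos'])"
```

```text
clock: 13.35
tool_pos: [0.376, 0.1402, 0.6286]
tcp_rot: [[0.797, 0.298, 0.525], [0.231, -0.954, 0.192], [0.558, -0.031, -0.829]]
contact_force: [0.7, 0.4, 1.3]
opening: 0.0638
grip_force: 0.0
clock: 14.02
tool_pos: [0.4206, 0.1245, 0.3482]
tcp_rot: [[0.809, 0.3, 0.505], [0.234, -0.953, 0.191], [0.539, -0.036, -0.842]]
contact_force: [-2.1, -0.3, -2.9]
opening: 0.0641
grip_force: 0.0
(.471,.120,.205) total [-0.468  0.307  1.814] rows 4 per row [-0.117  0.077  0.453]
(.5287,.1433,.1268) total [ 0.125 -0.026  1.243] rows 3 per row [ 0.042 -0.009  0.414]
[ 0.07785099 -0.54965927  2.26126747  0.19606542  0.8871508   1.2724975 ]
```

```bash
python3 to.py '(.4801,.1301,.189)'; python3 -m handwheel '[[[-0.06,0.07,0.46],0],[[-0.06,0.07,0.46],0],[[-0.06,0.07,0.46],0],[[-0.06,0.06,0.46],0],[[-0.06,0,0.25],0],[[0,0,0],0]]'
python3 to.py '(.4801,.1301,.189)' '(.5276,.143,.1259)'
python3 - <<'E'
from lid import *
i=cams.camera_info('wrist'); im=cams.read_camera('wrist'); m,x,y,z=model((.630,.171),15.3)
hsv=cv2.cvtColor(im,cv2.COLOR_RGB2HSV)
M=cv2.inRange(hsv,(3,140,120),(16,255,255)); k,l,st,ce=cv2.connectedComponentsWithStats(M)
print([(st[j],ce[j].round(1)) for j in range(1,k) if st[j][4]>20])
for p in [m+.025*z+.02*y,m+.025*z-.02*y,m+.042*z]: print(px('wrist',p,i).round(1))
c=im[:,:,::-1].copy()
for Y in(-.035,.035):
  for X in (-.0155,.0155): cv2.circle(c,tuple(int(v) for v in px('wrist',m+.042*z+X*x+Y*y,i).round()),2,(0,255,255),-1)
  cv2.circle(c,tuple(int(v) for v in px('wrist',m+.018*z+Y*24/35*y,i).round()),2,(255,255,255),-1)
cv2.imwrite('pics/w4.png',c)
E
```

```text
(.4801,.1301,.189) total [-0.455  0.228  2.064] rows 5 per row [-0.091  0.046  0.413]
clock: 14.52
tool_pos: [0.5013, 0.1334, 0.2073]
tcp_rot: [[0.799, 0.303, 0.519], [0.234, -0.952, 0.196], [0.553, -0.035, -0.832]]
contact_force: [-1.0, 0.3, -0.7]
opening: 0.0642
grip_force: 0.0
(.4801,.1301,.189) total [-0.348 -0.033  0.045] rows 1 per row [-0.348 -0.033  0.045]
(.5276,.143,.1259) total [0.076 0.054 0.996] rows 3 per row [0.025 0.018 0.332]
[(array([336,  41,   6,  11,  21], dtype=int32), array([338.6,  46. ])), (array([310,  44,   8,  12,  29], dtype=int32), array([312. ,  48.6])), (array([342,  84,  20,  19,  70], dtype=int32), array([351.1,  91.7])), (array([301,  98,   5,  13,  27], dtype=int32), array([302.7, 104.2])), (array([468, 122,  38,  20, 236], dtype=int32), array([485.5, 130.9])), (array([503, 133,  24,  18, 134], dtype=int32), array([515.7, 142.1])), (array([551, 149,  11,  12,  54], dtype=int32), array([556. , 153.8])), (array([562, 153,   9,  12,  25], dtype=int32), array([565.1, 159.3])), (array([567, 156,  10,  17,  30], dtype=int32), array([571.5, 163.2])), (array([475, 170,  30,  11,  45], dtype=int32), array([490.6, 174.9])), (array([577, 206,  21,  12,  30], dtype=int32), array([586.3, 211.4])), (array([599, 218,  41,  18, 107], dtype=int32), array([624.4, 227. ])), (array([528, 270,  19,  17, 126], dtype=int32), array([536.3, 279.1])), (array([282, 277,   6,  21,  98], dtype=int32), array([284.4, 287.1])), (array([349, 279,   9,  21, 170], dtype=int32), array([353.3, 289.2]))]
[289.2 288.9]
[354.5 291.2]
[320.4 304.1]
```

View pics/w4.png

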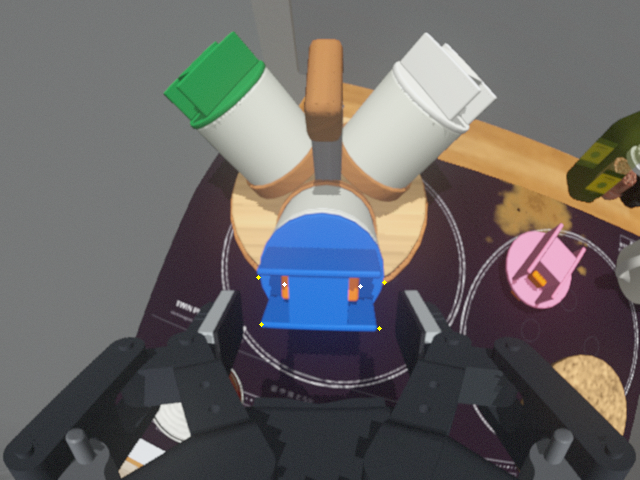

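The buttons are at (284,287) and (353,289), about 2 mm to +y of the model, and the lid is centred between the fingers. Correcting and going down the channel.

```bash
python3 -m handwheel '[[[-0.35,-0.05,0.04],0],[[0,0,0],0],[[0.02,0.01,0.25],0],[[0.02,0.01,0.25],0],[[0,0,0],0]]'
python3 to.py '(.5276,.145,.1259)'
```

```text
clock: 14.98
tool_pos: [0.5073, 0.1398, 0.1641]
tcp_rot: [[0.792, 0.305, 0.529], [0.234, -0.952, 0.198], [0.563, -0.033, -0.825]]
contact_force: [-1.2, 0.2, -0.2]
opening: 0.0637
grip_force: 0.0
(.5276,.145,.1259) total [-0.053  0.031  0.541] rows 2 per row [-0.027  0.016  0.271]
```

```bash
python3 -m handwheel '[[[-0.02,0.01,0.18],0],[[-0.02,0.01,0.18],0],[[-0.01,0.01,0.15],0],[[0,0,0],0]]'
python3 to.py '(.5276,.145,.1259)'
```

```text
clock: 15.32
tool_pos: [0.5257, 0.1449, 0.1284]
tcp_rot: [[0.792, 0.306, 0.528], [0.234, -0.952, 0.199], [0.564, -0.034, -0.825]]
contact_force: [-0.4, 0.4, -0.4]
opening: 0.0641
grip_force: 0.0
(.5276,.145,.1259) total [0.001 0.007 0.038] rows 1 per row [0.001 0.007 0.038]
```

```bash
python3 -m handwheel '[[[0,0,0],0],[[0,0,0],0],[[0,0,0],0],[[0,0,0],0],[[0,0,0],0],[[0,0,0],0]]' -1 40
```

```text
clock: 15.82
tool_pos: [0.5255, 0.1443, 0.1301]
tcp_rot: [[0.79, 0.306, 0.532], [0.235, -0.952, 0.198], [0.567, -0.031, -0.823]]
contact_force: [-9.0, -4.7, 10.8]
opening: 0.0342
grip_force: 38.4
```

```bash
python3 -m handwheel '[[[-0.01,-0.01,-0.12],0],[[-0.01,-0.01,-0.15],0],[[-0.01,-0.01,-0.15],0],[[-0.01,-0.01,-0.15],0],[[0,0,-0.2],0],[[0,0,-0.25],0],[[0,0,-0.25],0],[[0,0,0],0]]'
python3 - <<'E'
from h import *
s=read_state(); R=np.array(s['tcp_rot']);p=s['tool_pos']; print(s['joint_pos'])
im=cams.read_camera('scene'); cv2.imwrite('pics/s5.png',im[:,:,::-1])
hsv=cv2.cvtColor(im,cv2.COLOR_RGB2HSV); M=cv2.inRange(hsv,(100,150,80),(130,255,255)); k,l,st,ce=cv2.connectedComponentsWithStats(M)
print([(st[j],ce[j].round(1)) for j in range(1,k) if st[j][4]>40], px('scene',np.array(p)))
E
```

```text
clock: 16.48
tool_pos: [0.4681, 0.1266, 0.2137]
tcp_rot: [[0.789, 0.306, 0.534], [0.235, -0.952, 0.198], [0.568, -0.031, -0.822]]
contact_force: [0.7, -0.4, -0.6]
opening: 0.034
grip_force: 41.8
[ 0.06758652 -0.27103977  2.38641355  0.36634522  0.46736366  1.05600688]
[(array([ 230,  190,   48,   40, 1057], dtype=int32), array([253.9, 212.8]))] [253.96068342 206.85734317]
```

The lid is off: the blue blob moved with the gripper, and the opening is still 34 mm. Before placing it I need the tool vertical again. I'll fit the in-plane kinematics to find where a joint limit untilts it.

```bash
cat > kin.py <<'E'
import numpy as np
from scipy.optimize import least_squares as ls
# j2,j3,j5,x,y,z  (j4~0)
D=np.array([[.308,1.634,1.2,.2028,-.5903,.230],[.18248,1.61285,1.34749,.5708,.1711,.3182],[.19698,.91232,2.0126,.5702,.1498,.6622],[.52665,.0504,2.64117,.5202,.1359,.8359],[.06118,.64158,2.49658,.3698,.0953,.8567],[.00388,.49782,2.64149,.2813,.0701,.923],[-.1177,.55437,2.64154,.2173,.0527,.9379],[-.4291,.25489,2.64145,-.07,.021,1.0296],[-.5562,1.13976,1.95954,.2124,.1267,.8808]])
def fk(p,j2,j3,j5):
    a1,a2,L,r0,z0,e,d,w=p; A=j2; B=j2+j3; C=B+j5
    return r0+a1*np.sin(A)+e*np.cos(B)+a2*np.sin(B)+w*np.cos(C)+L*np.sin(C), z0+a1*np.cos(A)-e*np.sin(B)+a2*np.cos(B)-w*np.sin(C)+L*np.cos(C)
def res(p):
    r,z=fk(p,*D[:,:3].T); R=np.sqrt(np.maximum(D[:,3]**2+D[:,4]**2-p[6]**2,0)); R[7]*=-1
    return np.r_[r-R,z-D[:,5],.02*(p-[.45,.45,.3,0,.25,0,.04,0])]
P=ls(res,[.45,.45,.3,0,.25,0,.04,0]).x
if __name__=='__main__':
    print(P.round(3),np.abs(res(P)[:18]).round(3))
    for j2 in (-.79,-.5,-.2,0,.2,.4):
        for C in (2.58,2.86,3.14):
            for j3 in (2.3,2.63): print(j2,j3,'C',C,'j5',round(C-j2-j3,2),np.round(fk(P,j2,j3,C-j2-j3),3))
E
python3 kin.py
```

```text
[ 0.481  0.527  0.314 -0.002  0.31   0.037  0.042 -0.002] [0.    0.002 0.001 0.    0.001 0.    0.    0.    0.    0.001 0.002 0.008
 0.001 0.001 0.001 0.001 0.    0.   ]
-0.79 2.3 C 2.58 j5 1.07 [0.354 0.379]
-0.79 2.63 C 2.58 j5 0.74 [0.323 0.208]
-0.79 2.3 C 2.86 j5 1.35 [0.274 0.343]
-0.79 2.63 C 2.86 j5 1.02 [0.244 0.172]
-0.79 2.3 C 3.14 j5 1.63 [0.187 0.33 ]
-0.79 2.63 C 3.14 j5 1.3 [0.157 0.159]
-0.5 2.3 C 2.58 j5 0.78 [0.441 0.312]
-0.5 2.63 C 2.58 j5 0.45 [0.363 0.157]
-0.5 2.3 C 2.86 j5 1.06 [0.361 0.276]
-0.5 2.63 C 2.86 j5 0.73 [0.284 0.12 ]
-0.5 2.3 C 3.14 j5 1.34 [0.275 0.263]
-0.5 2.63 C 3.14 j5 1.01 [0.197 0.107]
-0.2 2.3 C 2.58 j5 0.48 [0.507 0.219]
-0.2 2.63 C 2.58 j5 0.15 [0.387 0.094]
-0.2 2.3 C 2.86 j5 0.76 [0.428 0.183]
-0.2 2.63 C 2.86 j5 0.43 [0.308 0.057]
-0.2 2.3 C 3.14 j5 1.04 [0.341 0.17 ]
-0.2 2.63 C 3.14 j5 0.71 [0.221 0.044]
0 2.3 C 2.58 j5 0.28 [0.535 0.148]
0 2.63 C 2.58 j5 -0.05 [0.392 0.049]
0 2.3 C 2.86 j5 0.56 [0.455 0.111]
0 2.63 C 2.86 j5 0.23 [0.313 0.012]
0 2.3 C 3.14 j5 0.84 [0.369 0.098]
0 2.63 C 3.14 j5 0.51 [ 0.226 -0.   ]
0.2 2.3 C 2.58 j5 0.08 [0.548 0.073]
0.2 2.63 C 2.58 j5 -0.25 [0.388 0.004]
0.2 2.3 C 2.86 j5 0.36 [0.468 0.036]
0.2 2.63 C 2.86 j5 0.03 [ 0.309 -0.032]
0.2 2.3 C 3.14 j5 0.64 [0.382 0.023]
0.2 2.63 C 3.14 j5 0.31 [ 0.222 -0.045]
0.4 2.3 C 2.58 j5 -0.12 [ 0.545 -0.004]
0.4 2.63 C 2.58 j5 -0.45 [ 0.375 -0.039]
0.4 2.3 C 2.86 j5 0.16 [ 0.466 -0.04 ]
0.4 2.63 C 2.86 j5 -0.17 [ 0.296 -0.076]
0.4 2.3 C 3.14 j5 0.44 [ 0.379 -0.053]
0.4 2.63 C 3.14 j5 0.11 [ 0.209 -0.089]
```

```bash
python3 to.py '(.323,.1645,.30)' '(.145,.0985,.30)'
```

```text
(.323,.1645,.30) total [-0.701 -1.038 -1.773] rows 5 per row [-0.14  -0.208 -0.355]
(.145,.0985,.30) total [-1.95   0.105 -1.349] rows 5 per row [-0.39   0.021 -0.27 ]
```

```bash
python3 -m handwheel '[[[-0.1,-0.15,-0.25],0],[[-0.1,-0.15,-0.25],0],[[-0.1,-0.15,-0.25],0],[[-0.1,-0.15,-0.25],0],[[-0.1,-0.15,-0.25],0],[[-0.1,-0.15,-0.25],0],[[-0.1,-0.14,-0.27],0],[[0,0,0],0]]'
python3 -m handwheel '[[[-0.2,0.01,-0.14],0],[[-0.2,0.01,-0.14],0],[[-0.2,0.01,-0.14],0],[[-0.2,0.01,-0.14],0],[[0,0,0],0]]'
python3 to.py '(.145,.0985,.30)';python3 -c "
from workcell import read_state as r
print(r()['joint_pos'])"
```

```text
clock: 17.2
tool_pos: [0.3218, 0.1663, 0.3]
tcp_rot: [[0.79, 0.309, 0.53], [0.237, -0.951, 0.201], [0.566, -0.034, -0.824]]
contact_force: [0.8, 0.3, -0.8]
opening: 0.0338
grip_force: 41.7
clock: 17.62
tool_pos: [0.2967, 0.1763, 0.2862]
tcp_rot: [[0.811, 0.299, 0.502], [0.244, -0.954, 0.173], [0.531, -0.018, -0.847]]
contact_force: [-1.3, -0.7, -0.3]
opening: 0.0338
grip_force: 41.7
(.145,.0985,.30) total [-1.684  0.358 -1.266] rows 5 per row [-0.337  0.072 -0.253]
[ 0.48458877 -0.7834288   2.47698293 -0.10405661  0.8959831   1.79906954]
```

```bash
python3 -m handwheel '[[[-0.33,0.1,-0.24],0],[[-0.33,0.1,-0.24],0],[[-0.33,0.1,-0.24],0],[[-0.33,0.05,-0.22],0],[[-0.33,0.05,-0.22],0],[[0,0,0],0]]'
python3 to.py '(.145,.0985,.30)';python3 -c "
from workcell import read_state as r
print(r()['joint_pos'])"
```

```text
clock: 18.12
tool_pos: [0.2253, 0.1987, 0.2752]
tcp_rot: [[0.84, 0.277, 0.467], [0.259, -0.96, 0.104], [0.477, 0.034, -0.878]]
contact_force: [0.0, 0.4, -0.0]
opening: 0.0338
grip_force: 41.7
(.145,.0985,.30) total [-1.02   0.935 -0.87 ] rows 4 per row [-0.255  0.234 -0.218]
[ 0.89455381 -0.78409674  2.4794068  -0.34751628  1.07118407  2.28518849]
```

```bash
python3 -m handwheel '[[[-0.1,0.4,-0.1],0],[[-0.1,0.4,-0.1],0],[[-0.1,0.4,-0.1],0],[[-0.1,0.4,-0.1],0],[[0,0,0],0]]'
python3 to.py '(.145,.0985,.30)';python3 -c "
from workcell import read_state as r
print(r()['joint_pos'])"
```

```text
clock: 18.53
tool_pos: [0.2809, 0.1306, 0.2799]
tcp_rot: [[0.866, 0.234, 0.442], [0.245, -0.969, 0.034], [0.436, 0.079, -0.896]]
contact_force: [0.2, 0.1, -0.8]
opening: 0.034
grip_force: 41.6
(.145,.0985,.30) total [-1.46   0.01  -0.989] rows 4 per row [-0.365  0.003 -0.247]
[ 0.46832858 -0.78373913  2.4590902  -0.19701664  1.04640128  1.84598243]
```

```bash
python3 -m handwheel '[[[-0.05,0.4,-0.05],0],[[-0.05,0.4,-0.05],0],[[-0.3,0.1,-0.2],0],[[-0.3,0.1,-0.2],0],[[-0.3,0.1,-0.2],0],[[-0.3,0.1,-0.2],0],[[0,0,0],0]]'
python3 -c "
from workcell import read_state as r
print(r()['joint_pos'])"
```

```text
clock: 19.12
tool_pos: [0.2937, 0.0623, 0.2935]
tcp_rot: [[0.9, 0.239, 0.365], [0.256, -0.967, 0.002], [0.354, 0.092, -0.931]]
contact_force: [0.1, -0.6, -0.6]
opening: 0.0339
grip_force: 41.6
[ 0.10137237 -0.78479109  2.41259077 -0.03901497  1.14158317  1.42226405]
```

```bash
python3 -m handwheel '[[[-0.4,0.05,-0.15],0],[[-0.4,0.05,-0.15],0],[[-0.4,0.05,-0.15],0],[[-0.4,0.05,-0.15],0],[[-0.4,0.05,-0.15],0],[[-0.4,0.05,-0.15],0],[[0,0,0],0]]'
python3 -c "
from workcell import read_state as r
print(r()['joint_pos'])"
```

```text
clock: 19.7
tool_pos: [0.2577, 0.0439, 0.2833]
tcp_rot: [[0.94, 0.235, 0.248], [0.253, -0.966, -0.045], [0.229, 0.105, -0.968]]
contact_force: [0.1, -0.1, -0.2]
opening: 0.0336
grip_force: 41.6
[ 0.08122027 -0.7854826   2.40993862 -0.06815635  1.27110281  1.41367712]
```

```bash
python3 -m handwheel '[[[-0.4,0,-0.1],0],[[-0.4,0,-0.1],0],[[-0.4,0,-0.1],0],[[-0.4,0,-0.1],0],[[-0.4,0,-0.1],0],[[-0.4,0,-0.1],0],[[0,0,0],0]]'
python3 -c "
from workcell import read_state as r
print(r()['joint_pos'])"
```

```text
clock: 20.28
tool_pos: [0.2062, 0.0614, 0.2751]
tcp_rot: [[0.963, 0.233, 0.135], [0.247, -0.964, -0.098], [0.107, 0.128, -0.986]]
contact_force: [-0.6, 0.2, -2.0]
opening: 0.0335
grip_force: 41.6
[ 0.281793   -0.78566812  2.41458265 -0.13418032  1.41069025  1.62308074]
```

```bash
python3 to.py '(.26,-.02,.285)' '(.25,-.11,.285)' '(.14,-.04,.285)'
```

```text
(.26,-.02,.285) total [0.409 1.153 0.069] rows 3 per row [0.136 0.384 0.023]
(.25,-.11,.285) total [-0.398  1.055  0.094] rows 3 per row [-0.133  0.352  0.031]
(.14,-.04,.285) total [-1.108 -1.164 -0.272] rows 4 per row [-0.277 -0.291 -0.068]
```

```bash
python3 -m handwheel '[[[0.14,0.38,0],0],[[0.14,0.38,0],0],[[0.14,0.38,0],0],[[-0.13,0.35,0],0],[[-0.13,0.35,0],0],[[-0.13,0.35,0],0],[[0,0,0],0]]'
python3 -c "
from workcell import read_state as r
print(r()['joint_pos'])"
python3 -m handwheel '[[[-0.25,-0.26,-0.06],0],[[-0.25,-0.26,-0.06],0],[[-0.25,-0.26,-0.06],0],[[0,0,0],0]]'
python3 -c "
from workcell import read_state as r
print(r()['joint_pos'])"
```

```text
clock: 20.87
tool_pos: [0.2486, -0.1144, 0.2991]
tcp_rot: [[0.967, 0.216, 0.135], [0.231, -0.967, -0.106], [0.108, 0.133, -0.985]]
contact_force: [-0.0, 0.1, -0.3]
opening: 0.0339
grip_force: 41.6
[-0.57280083 -0.68753839  2.33177661 -0.01586618  1.32552992  0.77321068]
clock: 21.2
tool_pos: [0.2172, -0.0709, 0.2939]
tcp_rot: [[0.967, 0.234, 0.101], [0.243, -0.966, -0.089], [0.077, 0.111, -0.991]]
contact_force: [0.3, 0.2, -1.0]
opening: 0.034
grip_force: 41.6
[-0.45728237 -0.78587776  2.37598533 -0.0355664   1.42078079  0.87503479]
```

Works; I continue pushing along that line.

```bash
python3 -m handwheel '[[[-0.25,-0.2,-0.05],0],[[-0.25,-0.2,-0.05],0],[[-0.25,-0.2,-0.05],0],[[-0.25,-0.2,-0.05],0],[[0,0,0],0]]'
python3 -c "
from workcell import read_state as r
print(r()['joint_pos'])"
```

```text
clock: 21.62
tool_pos: [0.2018, -0.0373, 0.2924]
tcp_rot: [[0.971, 0.237, 0.038], [0.24, -0.967, -0.082], [0.018, 0.089, -0.996]]
contact_force: [-0.5, -0.3, -1.7]
opening: 0.0341
grip_force: 41.6
[-0.29017852 -0.78547817  2.37566042 -0.06790118  1.4913192   1.04248567]
```

```bash
python3 - <<'E'
from h import *
for n in ['wrist','scene','top']:
    im=cams.read_camera(n); cv2.imwrite(f'pics/{n}6.png',im[:,:,::-1])
E
python3 -m handwheel '[[[0.1,0.4,0],0],[[0,0.4,0],0],[[-0.3,0.1,-0.02],0],[[-0.35,-0.1,-0.02],0],[[-0.3,-0.2,-0.02],0],[[-0.3,-0.2,-0.02],0],[[-0.3,-0.2,-0.02],0],[[0,0,0],0]]'
python3 -c "
from workcell import read_state as r
print(r()['joint_pos'])"
```

```text
clock: 22.43
tool_pos: [0.1559, -0.118, 0.2959]
tcp_rot: [[0.973, 0.231, -0.017], [0.23, -0.972, -0.052], [-0.028, 0.047, -0.999]]
contact_force: [0.2, -0.2, -1.6]
opening: 0.0336
grip_force: 41.5
[-0.79212217 -0.78525285  2.36735317 -0.04849565  1.53401832  0.5469709 ]
```

```bash
python3 to.py '(.465,-.161,.16)' '(.465,-.161,.07)'
```

```text
(.465,-.161,.16) total [3.682 1.336 1.66 ] rows 9 per row [0.409 0.148 0.184]
(.465,-.161,.07) total [ 0.032 -0.053  1.123] rows 3 per row [ 0.011 -0.018  0.374]
```

```bash
python3 -m handwheel '[[[0.37,0.13,0.1],0],[[0.37,0.13,0.1],0],[[0.37,0.13,0.1],0],[[0.37,0.13,0.15],0],[[0.37,0.13,0.2],0],[[0.37,0.13,0.2],0],[[0.37,0.13,0.2],0],[[0.37,0.13,0.2],0]]'
python3 -m handwheel '[[[0.37,0.13,0.2],0],[[0.37,0.13,0.2],0],[[0,0,0],0],[[0,0,0],0]]'
python3 to.py '(.465,-.161,.07)'
python3 - <<'E'
from h import *
i=cams.camera_info('wrist'); im=cams.read_camera('wrist'); t=cams.read_camera('scene')
cv2.imwrite('pics/hold.png',np.vstack([np.hstack([cv2.resize(im,(400,300)),cv2.resize(t,(400,300))])])[:,:,::-1])
print(read_state()['joint_pos'],px('wrist',[.465,-.161,.012],i))
E
```

```text
clock: 23.1
tool_pos: [0.407, -0.1476, 0.1924]
tcp_rot: [[0.972, 0.235, -0.015], [0.234, -0.971, -0.052], [-0.026, 0.047, -0.999]]
contact_force: [0.4, -1.0, -0.3]
opening: 0.034
grip_force: 41.5
clock: 23.43
tool_pos: [0.4668, -0.1554, 0.1584]
tcp_rot: [[0.972, 0.235, -0.02], [0.234, -0.971, -0.05], [-0.031, 0.044, -0.999]]
contact_force: [-0.3, -0.0, -1.8]
opening: 0.034
grip_force: 41.5
(.465,-.161,.07) total [-0.004  0.015  1.107] rows 3 per row [-0.001  0.005  0.369]
[-0.37612059  0.13670683  2.00249901 -0.0642216   1.00010512  0.99314652] [318.25531307 223.24177637]
```

```bash
python3 -m handwheel '[[[0,0,0.25],0],[[0,0,0.3],0],[[0,0,0.3],0],[[0,0,0.2],0],[[0,0,0.12],0],[[0,0,0.1],0],[[0,0,0.06],0],[[0,0,0],0]]'
```

```text
clock: 24.2
tool_pos: [0.4646, -0.1618, 0.055]
tcp_rot: [[0.972, 0.234, -0.016], [0.233, -0.971, -0.052], [-0.027, 0.047, -0.999]]
contact_force: [-0.3, -0.0, -0.9]
opening: 0.0339
grip_force: 41.5
```

```bash
python3 -m handwheel '[[[0,0,0.04],0],[[0,0,0.03],0],[[0,0,0],0]]'
```

```text
clock: 24.45
tool_pos: [0.4649, -0.1621, 0.0494]
tcp_rot: [[0.972, 0.234, -0.015], [0.233, -0.971, -0.052], [-0.027, 0.047, -0.999]]
contact_force: [-0.3, -0.3, -1.5]
opening: 0.0338
grip_force: 41.5
```

```bash
python3 -m handwheel '[[[0,0,0.03],0],[[0,0,0.03],0],[[0,0,0],0]]'; python3 -m handwheel '[[[0,0,0.03],0],[[0,0,0.02],0],[[0,0,0],0]]'
```

```text
clock: 24.7
tool_pos: [0.4644, -0.1622, 0.044]
tcp_rot: [[0.972, 0.234, -0.016], [0.233, -0.971, -0.052], [-0.028, 0.046, -0.999]]
contact_force: [0.2, -1.3, -0.0]
opening: 0.0337
grip_force: 41.5
clock: 24.95
tool_pos: [0.4656, -0.1629, 0.0426]
tcp_rot: [[0.972, 0.234, -0.015], [0.233, -0.971, -0.052], [-0.027, 0.047, -0.999]]
contact_force: [-3.0, 1.8, 14.2]
opening: 0.0335
grip_force: 38.4
```

Contact came at the expected height. Release gently and back off.

```bash
python3 -m handwheel '[[[0,0,-0.02],0],[[0,0,0],0],[[0,0,0],0],[[0,0,0],0],[[0,0,0],0],[[0,0,0],0]]' 0.4 20
python3 -m handwheel '[[[0,0,-0.08],0],[[0,0,-0.15],0],[[0,0,-0.2],0],[[0,0,-0.3],0],[[0,0,-0.4],0],[[0,0,-0.4],0],[[0,0,-0.4],0],[[0,0,0],0]]'
python3 -m handwheel '[[[-0.4,0,-0.2],0],[[-0.4,0,-0.2],0],[[-0.4,0,-0.2],0],[[-0.4,0,-0.2],0],[[0,0,0],0],[[0,0,0],0]]'
python3 - <<'E'
from h import *
t=cams.read_camera('top'); s=cams.read_camera('scene')
a=cv2.resize(t[130:310,210:450],(400,300)); b=cv2.resize(s[150:420,180:540],(400,300))
cv2.imwrite('pics/fin.png',np.hstack([a,b])[:,:,::-1])
hsv=cv2.cvtColor(t,cv2.COLOR_RGB2HSV); M=cv2.inRange(hsv,(100,150,80),(130,255,255)); k,l,st,ce=cv2.connectedComponentsWithStats(M)
for j in range(1,k):
    if st[j][4]>40: print(st[j],ce[j],atz('top',*ce[j],.04))
E
```

```text
clock: 25.45
tool_pos: [0.4643, -0.1623, 0.0417]
tcp_rot: [[0.972, 0.234, -0.016], [0.233, -0.971, -0.052], [-0.028, 0.046, -0.999]]
contact_force: [0.2, -1.0, -0.0]
opening: 0.0597
grip_force: 0.0
clock: 26.12
tool_pos: [0.4719, -0.156, 0.2037]
tcp_rot: [[0.972, 0.234, -0.003], [0.233, -0.971, -0.057], [-0.016, 0.055, -0.998]]
contact_force: [1.5, -1.0, 0.2]
opening: 0.0595
grip_force: 0.0
clock: 26.62
tool_pos: [0.3433, -0.1814, 0.2647]
tcp_rot: [[0.973, 0.232, -0.013], [0.231, -0.972, -0.054], [-0.025, 0.049, -0.998]]
contact_force: [0.1, 0.0, -0.4]
opening: 0.0599
grip_force: 0.0
[384 248  32  32 718] [399.75208914 263.88022284] [ 0.4651398  -0.16188234  0.04      ]
```

View pics/fin.png

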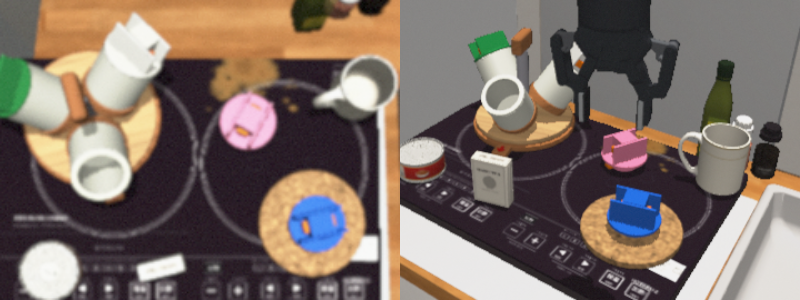

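The lid stands upright in the middle of the trivet, at (318,222) in the left half. The open canister at (100,175) is over the arrow, and the mug, tin and carton are where they were. Handing in.

```bash
python3 -c "
from workcell import close_job
print(close_job())"
```

```text
the job is handed in; nothing more can be done
None
```

The job is handed in at about 27 s of the 61 s allowed: the last pictures show the blue lid released and upright at the centre of the trivet, the open canister over the arrow, and the mug, tin and carton where they were; `close_job()` gave no verdict.

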